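# Press the missing candle cup home in its oak holder

### The job

One of the three square oak candle holders still lacks its brass cup. Take the smaller of the two loose brass cups, start its spigot in that empty bore and press it in until its shoulder sits flush on the wood all round, then let go. Feel for it: the fit is stiff, and the oak splits if the cup bears on the wood itself with more than about 40 N (4 kg). Leave the larger cup and everything else where it is.

Things in the scene. Friction and masses are not known exactly. Their poses are not given: they have to be found in the camera images.
- candle_cup: The smaller loose brass candle cup, 50 mm tall, about 150 g, round about its z axis (up), standing on the worktop. Origin: centre of its foot. Upward from there: spigot 30 mm across, 22 mm long, 1.5 mm chamfer at the foot; flange 44 mm across, from 22 to 26 mm; collar 30 mm across, from 26 to 50 mm, a candle socket in its top. Grasp the collar, fingertips just above the flange.
- cup_shoulder (a point): Centre of the shoulder of the smaller cup (underside of its flange), 22 mm above its foot; axes as the cup's.
- large_cup: The larger loose brass cup, 50 mm tall, same form, spigot 42 mm, flange 56 mm, collar 40 mm in diameter; origin at the centre of its foot. It fits nothing here and stays where it is.
- holder_empty: The square oak holder with the empty bore, 92 x 92 x 55 mm, fixed. Origin: centre of its underside; z up. Four sprung rubber pads in the bore's wall, 13 mm below its mouth, grip the spigot: it drops in freely for about 11 mm, then takes a push of 12 to 22 N down to the shoulder, where the resistance rises steeply. The pads hold the cup where it is left.
- bore_mouth (a point): Centre of the mouth of the empty bore, in the plane of the holder's flat top, 55 mm above the worktop; z up. The bore is 31.4 mm across, 36 mm deep, its edge chamfered 1 mm.
- holder_done_a: A finished holder of the same set, 92 x 92 x 55 mm, with its brass cup in place (28 mm above the wood). Fixed. Origin: centre of its underside.
- holder_done_b: The other finished holder, the same. Fixed. Origin: centre of its underside.
- tape: Beige tape roll, 103 mm across, 25 mm high, lying flat; a bystander on the worktop, leave it. Origin: centre of its underside.
- tea_light: Tea light, 38 mm across, 15 mm high; a bystander on the worktop, leave it. Origin: centre of its underside.
- lemon: Lemon, 70 x 51 x 50 mm; a bystander on the worktop, leave it. Origin: centre of its underside.
- salt: Salt shaker, 44 mm across, 90 mm high; a bystander on the worktop, leave it. Origin: centre of its underside.
- pen: Pen, 145 mm long, lying; a bystander on the worktop, leave it. Origin: centre of its underside.
- keys: Bunch of keys, 110 x 121 x 8 mm; a bystander on the worktop, leave it. Origin: centre of its underside.
- car_fob: Car key fob, 38 x 93 x 15 mm; a bystander on the worktop, leave it. Origin: centre of its underside.
There are look-alikes about, which are no part of the job. Leave any orange or white look-alike of the holder_empty alone.

How it is judged:
By the outcome, as a careful person would: the job done as asked, in the order asked, and still so for the second after the job is handed in, with the robot touching nothing.
It also fails if it takes over 56 s, if anything falls off the work surface, if the arm or the gripper's body presses on something with over 40 N, if the wrist force passes 120 N, or if a joint passes its speed limit or range.

### The arm

A 7-joint arm with a two-finger parallel gripper is mounted at the origin on the work surface; the furniture and walls round the work are solid. World frame = base frame: x ahead of the robot, y to its left, z up, the work surface at z = 0. Lengths are in m, angles in degrees, forces in N, time in s.
With the tool pointing down it reaches from about 0.375 to 0.925 m from the base axis. Payload 3.1 kg.
Tool frame: the origin (TCP) lies midway between the tips of the shut fingers; the grasp point (between the pads) lies 19 mm behind it; z points along the fingers, y is the line along which they close (so a half turn about z gives the same grasp; the last joint's range is limited). The gripper opens to 85 mm and grips with 20 to 120 N. Pads are 22 mm wide; open, the fingers measure 114 mm over their backs; the gripper's body (76 mm by 85 mm) begins 54 mm behind the grasp point. The pads swing forward as they close: fully open they stand 13 mm farther back than shut.
Start: joints at [-80.489, 21.939, 2.515, 91.553, -1.026, 66.532, -2.859], TCP at [0.169, 0.628, 0.231] pointing down, gripper open.
Joint ranges: [-149.38, 149.38], [-23.57, 123.04], [-84.95, 90], [0, 143.3], [-89.99, 269.99], [3.08, 112.72], [-163.45, 163.45]. Speed limits (degrees/s): [159.86, 159.86, 180, 180, 180, 180, 180].

### API

Orientations are given as [roll, pitch, yaw] about the fixed x, y, z axes, in that order (R = Rz(yaw) Ry(pitch) Rx(roll)).
In Python, from station import arm gives the robot as it stands. The module is installed in compiled form; this text tells all that it offers. Calls block until the motion is done:
- arm.move_ptp(position, orientation): joint-space move of the TCP to a pose.
- arm.line_to(position, frame=None, rate=0.15): straight line of the TCP; frame=None keeps the orientation; rate is the mean speed in m/s.
- arm.goto_joints(angles): joint-space move.
- arm.gripper_to(opening, squeeze=None): finger opening in m; squeeze is the grip in N (None keeps the last); returns when the fingers have stopped.
- arm.wait(seconds).
- arm.inverse_kinematics(position, orientation): joint angles nearest the present ones, or None.
- arm.read_state(): the state.
- arm.get_image(name): name is "scene" or "top" or "wrist"; returns the picture (420x560x3 uint8, red, green, blue); there is no depth.
- arm.calibration(name): a dict with "mtx" (3x3 intrinsics, pixels), "rvec" (rotation vector, rad) and "tvec" (3), from world to camera coordinates, as OpenCV has them. Camera axes: x right, y down, z forward; pixel columns grow to the right and rows downward; lengths in m; the calibration is good to about 2 mm. The wrist camera is an equidistant fisheye: a pixel r from the principal point sees the ray r / f radians off the axis. A picture is of the moment at which its call begins: read the wrist's pose just before it. calibration takes no time and is no camera call; for the wrist camera it gives the pose at the moment of the call.
A pose or a line that the arm cannot do raises arm.Unreachable and nothing moves.
- arm.finish_job(): hands the job in; it is judged then, once.
The state is a dict: "t": time; "joints": joint angles; "dq": joint speeds; "joint_torque": joint torques, N m; "position": TCP position; "ee_rot": TCP orientation; "ft_force": force on the tool from outside, world axes, zero at the start; "torque": the same for the moment, N m; "width": finger opening in m; "grasp_force": force on a finger pad.
Only numpy, scipy, OpenCV 4.12 (cv2) and the standard library are available. Lean on these libraries where they do the work, as an engineer would, in place of code of your own. Each camera call takes 0.05 s, during which the arm holds its last target. There are 200 camera calls.

## Working session

There is one attempt and no reset: what is moved stays moved. The work goes in short steps, each a Python script; the robot and the scene stay as the last script left them, time stands still between calls to the robot, and variables do not carry over. Pictures are saved under pics/ and viewed, at most 10 in all, crops included, and the job is handed in when it is done.

```bash
mkdir -p pics; python3 - <<'E'
from station import arm
import cv2
for n in("scene","top"):
    cv2.imwrite(f"pics/{n}0.png",cv2.resize(arm.get_image(n)[:,:,::-1],(800,600),interpolation=cv2.INTER_CUBIC))
    c=arm.calibration(n);print(n,c)
s=arm.read_state();print(s["t"],s["position"],s["ee_rot"],s["ft_force"],s["width"])
E
```

```text
scene {'mtx': array([[480.7438803 ,   0.        , 287.85287755],
       [  0.        , 480.7438803 , 208.66914063],
       [  0.        ,   0.        ,   1.        ]]), 'rvec': array([ 2.15507971, -1.10423913,  0.45383212]), 'tvec': array([-0.29840461,  0.33155033,  1.17888797])}
top {'mtx': array([[410.08586391,   0.        , 269.89314768],
       [  0.        , 410.08586391, 217.12060863],
       [  0.        ,   0.        ,   1.        ]]), 'rvec': array([ 2.15579767, -2.13638761,  0.20202736]), 'tvec': array([-0.02313037,  0.49861179,  0.93872898])}
0.1 [0.16927525 0.62667278 0.22998541] [-1.79861001e+02  6.96832147e-03  1.64889851e+02] [-0.33082456 -0.11180149 -0.55577356] 0.08552123877196752
```

View pics/top0.png

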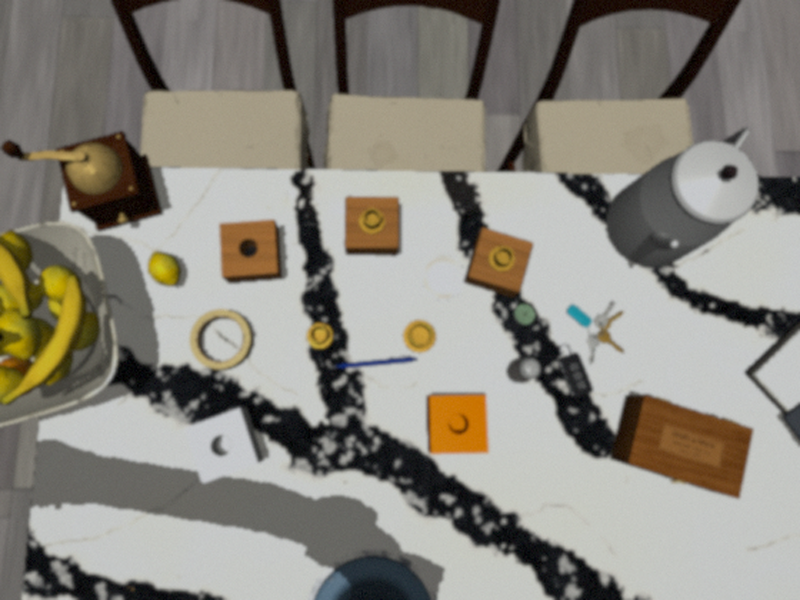

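View pics/scene0.png

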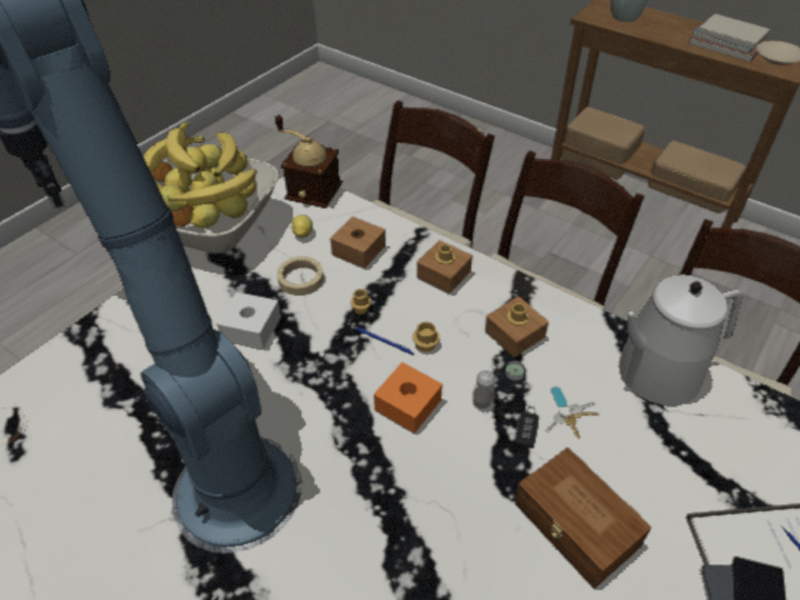

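The top view (800x600) shows the empty oak holder's bore at (248,247), the small cup at (320,335), the large cup at (420,336), and the pen at (340-415,362). In the scene view the empty bore is at (357,234) and the small cup at (361,300). I'll take coarse positions from these, then hover so the wrist camera can look.

```bash
cat > h.py <<'E'
from station import arm
import cv2, numpy as np
def ray(n,px,cal=None):
    c=cal or arm.calibration(n); K=c["mtx"]; R=cv2.Rodrigues(c["rvec"])[0]; t=np.ravel(c["tvec"])
    p=(np.array(px,float)-K[:2,2])/K[0,0]
    if n=="wrist":
        r=np.hypot(*p); d=np.array([*(np.sin(r)*p/max(r,1e-9)),np.cos(r)])
    else: d=np.array([*p,1.])
    return -R.T@t, R.T@d
def onplane(n,px,z,cal=None):
    o,d=ray(n,px,cal); return o+d*(z-o[2])/d[2]
def proj(n,P,cal=None):
    c=cal or arm.calibration(n); R=cv2.Rodrigues(c["rvec"])[0]
    q=R@np.array(P)+np.ravel(c["tvec"]);K=c["mtx"]
    if n=="wrist":
        rr=np.hypot(q[0],q[1]);th=np.arctan2(rr,q[2]);return K[:2,2]+K[0,0]*th*q[:2]/rr
    return (K@q/q[2])[:2]
def tri(n1,p1,n2,p2):
    o1,d1=ray(n1,p1);o2,d2=ray(n2,p2)
    s=np.linalg.lstsq(np.c_[d1,-d2],o2-o1,rcond=None)[0]
    a,b=o1+s[0]*d1,o2+s[1]*d2
    return (a+b)/2,np.linalg.norm(a-b)
E
python3 - <<'E'
from h import *
np.set_printoptions(precision=4,suppress=True)
k=.7
print("bore",onplane("top",(248*k,247*k),.055),tri("top",(248*k,247*k),"scene",(357*k,234*k)))
c=onplane("top",(320*k,335*k),.05);print("cup",c,tri("top",(320*k,335*k),"scene",(361*k,292*k)))
print("large",onplane("top",(420*k,336*k),.05))
for w in [(340,365),(415,358)]: print("pen",onplane("top",(w[0]*k,w[1]*k),.005))
print("tape",onplane("top",(221*k,340*k),.02))
b=onplane("top",(248*k,247*k),.055)
for p in [(c[0],c[1]),(b[0],b[1]),(c+b)[:2]/2]:
    for yaw in (0,45,90,135,180,-45,-90,-135): print(np.round(p[:2],3),yaw, arm.inverse_kinematics([p[0],p[1],.2],[180,0,yaw]) is not None, end=' ')
    print()
s=arm.read_state();c=arm.calibration("wrist");R=cv2.Rodrigues(c["rvec"])[0]
print("cam-tcp",-R.T@np.ravel(c["tvec"])-s["position"],R,c["mtx"])
E
```

```text
bore [0.6009 0.2122 0.055 ] (array([0.5997, 0.213 , 0.056 ]), np.float64(0.002853725988232202))
cup [0.4549 0.089  0.05  ] (array([0.4538, 0.0874, 0.0622]), np.float64(0.0011794859443843139))
large [ 0.4548 -0.0755  0.05  ]
pen [0.4092 0.0576 0.005 ]
pen [ 0.4223 -0.0705  0.005 ]
tape [0.4484 0.2578 0.02  ]
[0.455 0.089] 0 True [0.455 0.089] 45 True [0.455 0.089] 90 True [0.455 0.089] 135 True [0.455 0.089] 180 True [0.455 0.089] -45 True [0.455 0.089] -90 True [0.455 0.089] -135 True 
[0.601 0.212] 0 True [0.601 0.212] 45 True [0.601 0.212] 90 True [0.601 0.212] 135 True [0.601 0.212] 180 True [0.601 0.212] -45 True [0.601 0.212] -90 True [0.601 0.212] -135 True 
[0.528 0.151] 0 True [0.528 0.151] 45 True [0.528 0.151] 90 True [0.528 0.151] 135 True [0.528 0.151] 180 True [0.528 0.151] -45 True [0.528 0.151] -90 True [0.528 0.151] -135 True 
cam-tcp [-0.0806  0.0215  0.1421] [[ 0.2615  0.9652 -0.0028]
 [ 0.914  -0.2466  0.3222]
 [ 0.3103 -0.0868 -0.9467]] [[325.1923   0.     277.9592]
 [  0.     325.1923 212.5435]
 [  0.       0.       1.    ]]
```

```bash
python3 - <<'E'
from h import *
import pickle
ims=[];D={}
for n,p in (("bore",(.600,.212,.22)),("cup",(.455,.089,.19))):
    arm.move_ptp(list(p),[180,0,180]); arm.wait(.3)
    s=arm.read_state();c=arm.calibration("wrist");im=arm.get_image("wrist")
    D[n]=(c,im);print(n,s["t"],s["position"],proj("wrist",(p[0],p[1],.05),c)); ims.append(im[:,:,::-1])
pickle.dump(D,open("d.pkl","wb"))
cv2.imwrite("pics/w1.png",cv2.resize(np.vstack(ims),(400,600),interpolation=cv2.INTER_AREA))
E
```

```text
bore 2.5417 [0.59977778 0.21266947 0.21999382] [277.93146606 191.23372025]
cup 3.6833 [0.45611038 0.08982235 0.1903066 ] [277.80545601 198.15840088]
```

View pics/w1.png

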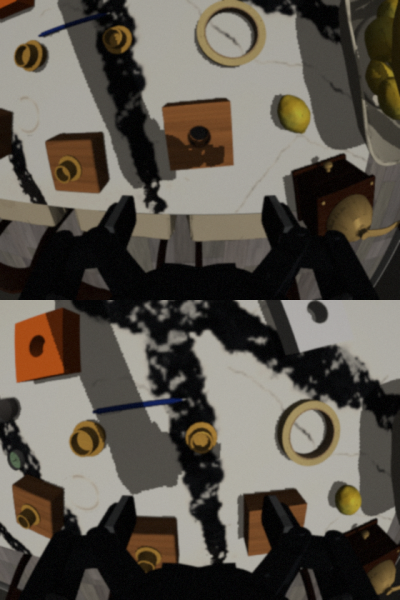

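The wrist views show the bore at about (280,189) with the gripper's shadow beside it, and the small cup at about (281,192) native. Next I'll segment both.

```bash
python3 - <<'E'
from h import *
import pickle
D=pickle.load(open("d.pkl","rb"));out=[]
for n in("bore","cup"):
    c,im=D[n]; x0,y0=235,145; cr=im[y0:y0+90,x0:x0+90]
    big=cv2.resize(cr[:,:,::-1],(360*1,360),interpolation=cv2.INTER_CUBIC)
    hsv=cv2.cvtColor(im,cv2.COLOR_RGB2HSV)
    m=(hsv[...,2]<48).astype(np.uint8) if n=="bore" else cv2.inRange(hsv,(12,90,60),(35,255,255))//255
    mm=np.zeros_like(m);mm[y0:y0+90,x0:x0+90]=m[y0:y0+90,x0:x0+90]
    cs,_=cv2.findContours(mm,cv2.RETR_EXTERNAL,cv2.CHAIN_APPROX_NONE)
    k=max(cs,key=cv2.contourArea);e=cv2.fitEllipse(k);print(n,e,cv2.contourArea(k))
    for q in k[:,0]: cv2.circle(big,tuple(int(v) for v in (q-[x0,y0])*4+2),1,(0,255,0),-1)
    # predicted rim circles at coarse pose
    big2=cv2.resize(cr[:,:,::-1],(360,360),interpolation=cv2.INTER_CUBIC)
    out.append(np.hstack([big2,big]))
    z=.055 if n=="bore" else .024
    print(onplane("wrist",e[0],z,c))
cv2.imwrite("pics/c1.png",cv2.resize(np.vstack(out),(600,600)))
E
```

```text
bore ((272.7864074707031, 209.6012725830078), (56.808380126953125, 70.0630111694336), 86.46946716308594) 2521.5
[0.61755983 0.20688737 0.055     ]
cup ((281.20526123046875, 189.3842315673828), (37.575096130371094, 44.97352600097656), 90.96087646484375) 1260.0
[0.4536413  0.09230478 0.024     ]
```

View pics/c1.png

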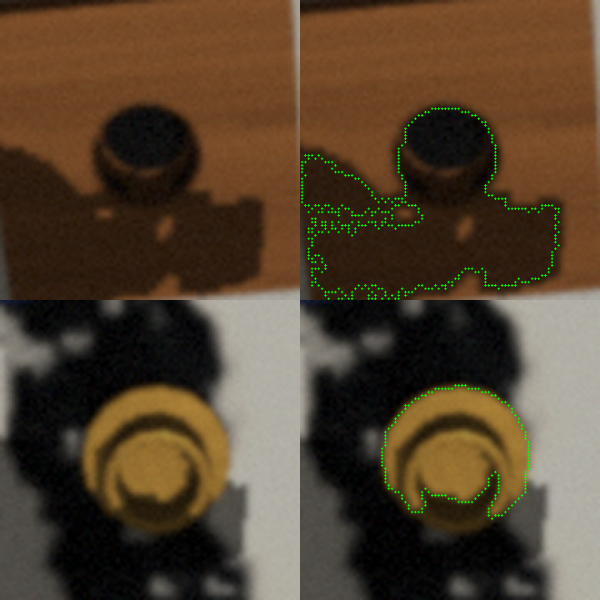

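```bash
cat >> h.py <<'E'
from scipy.optimize import least_squares
def fitc(im,c,n,ctr,z,thr,r0,amin,amax,verbose=True):
    """radial edge search round pixel ctr over image angles amin..amax, cast on plane z, fit circle"""
    g=cv2.GaussianBlur(im,(0,0),.8).astype(np.float32)
    g=g[...,0]-g[...,2] if n=="cup" else g[...,0]
    pts=[]
    for a in np.radians(np.arange(amin,amax,3)):
        rr=np.arange(*thr,.25);x=ctr[0]+rr*np.cos(a);y=ctr[1]+rr*np.sin(a)
        v=cv2.remap(g,x.astype(np.float32)[None],y.astype(np.float32)[None],cv2.INTER_LINEAR)[0]
        d=np.gradient(v); d=-d if n=="cup" else d
        i=np.argmax(d); pts.append(onplane("wrist",(x[i],y[i]),z,c)[:2])
    P=np.array(pts)
    f=lambda q:np.hypot(*(P-q[:2]).T)-q[2]
    s=least_squares(f,[*P.mean(0),r0],loss="soft_l1",f_scale=.0005)
    if verbose: print(n,z,"centre",s.x[:2].round(4),"r",s.x[2].round(4),"med resid",np.median(abs(f(s.x))).round(5))
    return s.x
E
python3 - <<'E'
from h import *
import pickle
D=pickle.load(open("d.pkl","rb"))
c,im=D["bore"]
for a in((-190,10),(-170,-10),(-200,20)): fitc(im,c,"bore",(278.8,191.5),.055,(10,22),.016,*a)
c,im=D["cup"]
for z in(.022,.026): fitc(im,c,"cup",(281.5,191),z,(15,28),.022,-200,20)
s=arm.read_state();print(s["t"],s["position"],s["ee_rot"])
E
```

```text
bore 0.055 centre [0.5993 0.2126] r 0.0157 med resid 0.00024
bore 0.055 centre [0.5992 0.2126] r 0.0156 med resid 0.00024
bore 0.055 centre [0.5992 0.2125] r 0.0157 med resid 0.00019
cup 0.022 centre [0.4569 0.0925] r 0.0218 med resid 0.00016
cup 0.026 centre [0.4558 0.0925] r 0.0215 med resid 0.00016
3.7333 [0.45582052 0.08957088 0.19015252] [-1.79977733e+02  3.46329029e-02 -1.79952697e+02]
```

Bore (0.5992, 0.2126), cup (0.456, 0.0925). The fitted radii match the given sizes (15.7 and about 22 mm). Now grasping.

```bash
python3 - <<'E'
from h import *
x,y=.4562,.0925
s=arm.read_state();b=s["ft_force"]
arm.line_to([x,y,.07]); s=arm.read_state();e=np.array([x,y,.07])-s["position"];print("err",e)
arm.line_to([x+e[0],y+e[1],.0275],rate=.08);arm.wait(.2)
s=arm.read_state();print(s["t"],s["position"],s["ft_force"]-b)
arm.gripper_to(.02,squeeze=100);arm.wait(.2)
s=arm.read_state();print(s["t"],s["position"],s["ft_force"]-b,s["width"],s["grasp_force"])
arm.line_to([x,y,.12],rate=.15);arm.wait(.3)
s=arm.read_state();print(s["t"],s["position"],s["ft_force"]-b,s["width"],s["grasp_force"])
im=arm.get_image("wrist");cv2.imwrite("pics/g1.png",im[:,:,::-1]);cv2.imwrite("pics/g1c.png",cv2.resize(im[180:420,120:440,::-1],(800,600),interpolation=cv2.INTER_CUBIC))
E
```

```text
err [-0.00080651 -0.00011879 -0.00063833]
5.5667 [0.45597485 0.09252493 0.02802104] [0.91717858 0.08119316 0.01789671]
6.3417 [0.45567349 0.09255878 0.02802308] [-0.48843893  0.11872017  5.2223825 ] 0.027264701654242687 98.13082550812396
7.4083 [0.45557249 0.09222775 0.11916373] [ 1.01473092  0.40445222 -1.6700076 ] 0.027434167172728598 98.5583825755748
```

View pics/g1c.png

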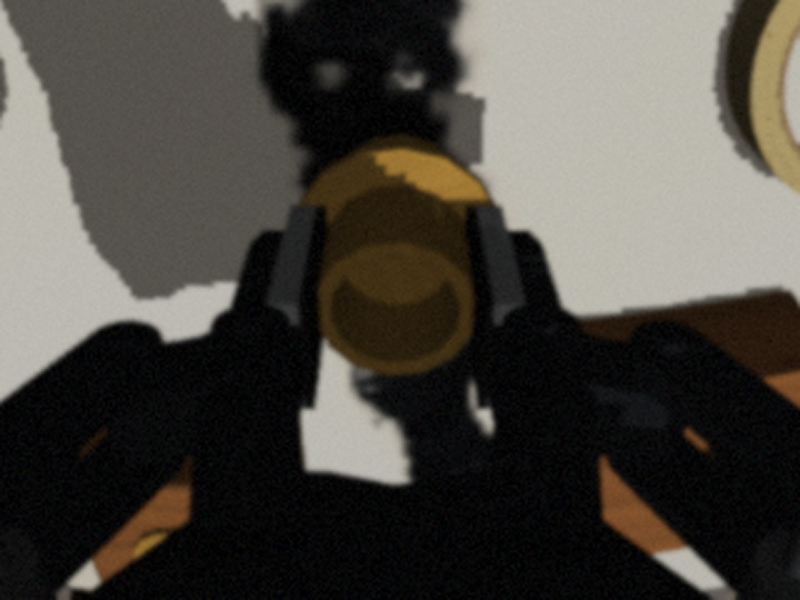

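The cup is held squarely with the fingertips on the flange. The collar rim centre is at crop (396,310) and the flange's far edge at (400,137). Next I'll measure the cup's offset in the hand.

```bash
python3 - <<'E'
from h import *
im=cv2.cvtColor(cv2.imread("pics/g1.png"),cv2.COLOR_BGR2RGB)
c=arm.calibration("wrist");s=arm.read_state();z=s["position"][2];print(s["position"])
for h in(.026,.022): fitc(im,c,"cup",(280,272),z-.028+h,(28,46),.022,-140,-35)
fitc(im,c,"cup",(278.4,304),z+.022,(22,36),.015,25,155)
print(onplane("wrist",(278.4,304),z+.022,c))
E
```

```text
[0.45575296 0.09231186 0.11935737]
cup 0.11735736550296784 centre [0.4583 0.0912] r 0.0236 med resid 0.00016
cup 0.11335736550296785 centre [0.4607 0.0912] r 0.0242 med resid 0.00016
cup 0.14135736550296785 centre [0.4571 0.0922] r 0.0137 med resid 0.00011
[0.45599065 0.09191036 0.14135737]
```

```bash
cat > ins.py <<'E'
from h import *
def st():
    s=arm.read_state();return s,np.array(s["position"]),np.array(s["ft_force"])
E
python3 - <<'E'
from ins import *
t=np.array([.5988,.2127])
arm.line_to([.456,.0925,.14]);arm.line_to([*t,.14],rate=.15);arm.line_to([*t,.095],rate=.1);arm.wait(.4)
s,p,f=st();cmd=t+(t-p[:2]);print(s["t"],p,s["ee_rot"])
arm.line_to([*cmd,.090],rate=.05);arm.wait(.4)
s,p,b=st();np.save("b.npy",b);np.save("cmd.npy",cmd);print(s["t"],p,b,s["torque"])
z=.088
while z>.0725:
    arm.line_to([*cmd,z],rate=.02);s,p,f=st();print(round(s["t"],2),z,p.round(4),(f-b).round(1))
    if (f-b)[2]>7: break
    z-=.0015
E
```

```text
10.1333 [0.59908791 0.21283682 0.09546963] [ 1.79978958e+02  4.18630351e-02 -1.79996352e+02]
10.7833 [0.5986167  0.21257607 0.09009085] [ 0.21617424 -0.42627105 -1.63177555] [ 0.02069879  0.05148229 -0.01609013]
11.03 0.088 [0.5983 0.2125 0.0878] [0.4 0.8 0.2]
11.28 0.0865 [0.5984 0.2125 0.0863] [-1.5  0.7  0.8]
11.53 0.08499999999999999 [0.5984 0.2125 0.0848] [-0.3  0.9  1. ]
11.78 0.08349999999999999 [0.5984 0.2125 0.0833] [ 0.3  1.  -0.3]
12.03 0.08199999999999999 [0.5984 0.2125 0.0818] [-0.7  1.   0.1]
12.28 0.08049999999999999 [0.5984 0.2125 0.0804] [-0.5  0.5  1.1]
12.53 0.07899999999999999 [0.5984 0.2126 0.0788] [0.2 0.3 0.2]
12.78 0.07749999999999999 [0.5984 0.2125 0.0774] [0.1 0.6 1. ]
13.03 0.07599999999999998 [0.5984 0.2125 0.0759] [-0.1  1.2  0.2]
13.28 0.07449999999999998 [0.5984 0.2125 0.0744] [-0.4  0.5  0.1]
13.53 0.07299999999999998 [0.5984 0.2125 0.0728] [ 0.1 -0.2  0.2]
```

The spigot entered cleanly. Now pressing in while watching the force.

```bash
python3 - <<'E'
from ins import *
b=np.load("b.npy");cmd=np.load("cmd.npy")
z=.072;h=[]
while z>.055:
    arm.line_to([*cmd,z],rate=.01);s,p,f=st();d=f-b;print(round(s["t"],2),round(z,4),p.round(4),d.round(1),round(s["width"],4))
    h.append(d[2])
    if d[2]>30 or np.hypot(d[0],d[1])>15: break
    z-= .001 if z>.0635 else .0004
E
```

```text
13.78 0.072 [0.5984 0.2125 0.0719] [ 0.1 -0.1  0.5] 0.0272
14.03 0.071 [0.5986 0.2126 0.0712] [ 0.1 -0.3  2.2] 0.0278
14.28 0.07 [0.5987 0.2126 0.0706] [-1.9  0.7  4.4] 0.0274
14.53 0.069 [0.5988 0.2126 0.07  ] [-2.9 -1.   7.6] 0.0271
14.78 0.068 [0.5989 0.2126 0.0697] [-5.2 -0.5 11.4] 0.0273
15.03 0.067 [0.5991 0.2126 0.0695] [-5.6 -0.9 14.9] 0.027
15.28 0.066 [0.5993 0.2126 0.0691] [-6.  -0.7 15.6] 0.027
15.53 0.065 [0.5995 0.2126 0.0682] [-5.4 -1.8 16.8] 0.0274
15.78 0.064 [0.5994 0.2126 0.0668] [-4.6 -1.4 15.5] 0.0275
16.03 0.063 [0.5994 0.2126 0.0657] [-5.4 -1.2 15.4] 0.0277
16.28 0.0626 [0.5994 0.2126 0.0656] [-4.5 -1.6 16. ] 0.0274
16.53 0.0622 [0.5994 0.2126 0.065 ] [-5.  -0.9 15.5] 0.0274
16.78 0.0618 [0.5994 0.2126 0.0647] [-6.3 -1.2 15.8] 0.027
17.03 0.0614 [0.5994 0.2126 0.0646] [-6.1 -0.8 17.3] 0.0271
17.28 0.061 [0.5994 0.2126 0.0639] [-5.3 -1.  16.7] 0.0272
17.53 0.0606 [0.5994 0.2126 0.0636] [-4.7 -1.7 16.5] 0.0272
17.78 0.0602 [0.5994 0.2126 0.063 ] [-5.1 -1.  15.8] 0.0278
18.03 0.0598 [0.5993 0.2127 0.0626] [-5.1 -1.5 15.3] 0.0275
18.28 0.0594 [0.5994 0.2126 0.0623] [-5.4 -0.7 15.4] 0.0275
18.53 0.059 [0.5994 0.2126 0.0619] [-5.6 -0.8 16.5] 0.0275
18.78 0.0586 [0.5994 0.2127 0.0613] [-4.8 -1.6 15.2] 0.0274
19.03 0.0582 [0.5993 0.2127 0.0613] [-5.6 -2.2 15.5] 0.0275
19.28 0.0578 [0.5993 0.2127 0.0612] [-7.1 -0.9 19.2] 0.0275
19.53 0.0574 [0.5993 0.2127 0.0612] [-6.5 -1.7 21.2] 0.0274
19.78 0.057 [0.5993 0.2127 0.0611] [-7.6 -1.5 21.8] 0.0272
20.03 0.0566 [0.5993 0.2127 0.0611] [-8.7 -2.2 24.1] 0.0273
20.28 0.0562 [0.5993 0.2127 0.0611] [-9.1 -1.6 24.7] 0.0273
20.53 0.0558 [0.5993 0.2127 0.061 ] [-9.7 -3.2 27.5] 0.0275
20.78 0.0554 [0.5994 0.2127 0.0611] [-11.3  -2.3  28.3] 0.0277
21.03 0.055 [0.5994 0.2128 0.061 ] [-11.8  -3.   30.7] 0.0272
```

It seated at TCP z = 0.061, exactly as predicted: the force rises with no further motion. A side load of about −11 N in x remains, so I'll shift to relieve that, press once more moderately, then look before letting go.

```bash
python3 - <<'E'
from ins import *
b=np.load("b.npy");cmd=np.load("cmd.npy").copy()
z=.0555
for i in range(5):
    cmd[0]+=.0007
    arm.line_to([*cmd,z],rate=.01);arm.wait(.15);s,p,f=st();d=f-b;print(round(s["t"],2),cmd,p.round(4),d.round(1),s["torque"].round(2),s["ee_rot"].round(2))
    if d[0]>-1.5: break
while d[2]<36 and z>.0535:
    z-=.0004;arm.line_to([*cmd,z],rate=.01);s,p,f=st();d=f-b
print(z,p,d,s["ee_rot"]);np.save("cmd.npy",cmd)
E
```

```text
21.43 [0.59921209 0.21256318] [0.5993 0.2128 0.061 ] [-11.5  -3.   29. ] [-0.96  2.47 -0.03] [ 1.7991e+02 -1.2000e-01  1.7999e+02]
21.83 [0.59991209 0.21256318] [0.5994 0.2127 0.061 ] [-13.5  -3.5  31.1] [-1.02  2.79 -0.08] [179.91  -0.21 179.99]
22.23 [0.60061209 0.21256318] [0.5993 0.2128 0.061 ] [-14.2  -3.7  32.5] [-1.07  3.03 -0.06] [179.92  -0.3  180.  ]
22.63 [0.60131209 0.21256318] [0.5994 0.2128 0.061 ] [-16.1  -2.8  34.1] [-1.08  3.27 -0.12] [179.92  -0.38 179.99]
23.03 [0.60201209 0.21256318] [0.5994 0.2127 0.061 ] [-16.4  -3.3  34.2] [-1.15  3.56 -0.07] [179.93  -0.47 180.  ]
0.0551 [0.59942648 0.21277693 0.06104757] [-18.02916867  -2.31225528  36.29817702] [ 179.92085456   -0.47946734 -179.99605069]
```

The sign was wrong: the bore pushes the tool toward −x, so the command must go to −x. I'll ease off and correct.

```bash
python3 - <<'E'
from ins import *
b=np.load("b.npy");cmd=np.load("cmd.npy").copy()
z=.0575
cmd[0]=.5992
for i in range(9):
    arm.line_to([*cmd,z],rate=.01);arm.wait(.1);s,p,f=st();d=f-b;print(round(s["t"],2),cmd,p.round(4),d.round(1),s["torque"].round(2),s["ee_rot"].round(2))
    if d[0]>-1.5: break
    cmd[0]-=.001
while d[2]<33 and z>.053:
    z-=.0005;arm.line_to([*cmd,z],rate=.01);s,p,f=st();d=f-b
print(z,p,d,s["torque"],s["ee_rot"],s["t"]);np.save("cmd.npy",cmd)
E
```

```text
23.9 [0.5992     0.21256318] [0.5994 0.2127 0.0611] [-8.7 -2.  20. ] [-0.71  1.77 -0.02] [ 1.7993e+02 -6.0000e-02  1.7999e+02]
24.25 [0.5982     0.21256318] [0.5993 0.2127 0.0611] [-6.  -0.7 18.5] [-0.61  1.33  0.  ] [1.7993e+02 5.0000e-02 1.7999e+02]
24.6 [0.5972     0.21256318] [0.5993 0.2127 0.0611] [-3.7 -0.7 16.7] [-0.56  0.91 -0.02] [179.92   0.18 179.99]
24.95 [0.5962     0.21256318] [0.5993 0.2127 0.0612] [-2.  -0.3 15. ] [-0.5   0.62  0.05] [179.91   0.31 179.98]
25.3 [0.5952     0.21256318] [0.5991 0.2127 0.0612] [-1.  -0.8 13.3] [-0.44  0.2   0.  ] [179.9    0.43 179.98]
0.053 [0.59923498 0.21278025 0.06093541] [-9.43413881 -3.01220827 33.8979469 ] [-1.21725222  1.94896465 -0.03160999] [179.82781157   0.32583632 179.96214671] 27.55
```

```bash
python3 - <<'E'
from ins import *
b=np.load("b.npy")
for x,z in((.5976,.0555),(.598,.0605)):
    arm.line_to([x,.2127,z],rate=.02);arm.wait(.2);s,p,f=st();print(round(s["t"],2),p.round(4),(f-b).round(1),s["torque"].round(2),s["ee_rot"].round(2))
arm.gripper_to(.07);arm.wait(.2);s,p,f=st();print(s["t"],p,f-b,s["width"])
arm.line_to([.598,.2127,.12],rate=.1);arm.line_to([.598,.2127,.19],rate=.2)
arm.move_ptp([.56,.2127,.22],[180,0,180]);arm.wait(.3)
c=arm.calibration("wrist");im=arm.get_image("wrist");cv2.imwrite("pics/f1.png",im[:,:,::-1])
q=proj("wrist",(.599,.2126,.058),c).astype(int);print(q,arm.read_state()["t"])
sc=arm.get_image("scene");u=proj("scene",(.599,.2126,.065)).astype(int)
A=cv2.resize(im[max(q[1]-40,0):q[1]+40,q[0]-40:q[0]+40,::-1],(400,400),interpolation=cv2.INTER_CUBIC)
B=cv2.resize(sc[u[1]-40:u[1]+40,u[0]-40:u[0]+40,::-1],(400,400),interpolation=cv2.INTER_CUBIC)
cv2.imwrite("pics/f1c.png",np.hstack([A,B]))
E
```

```text
28.07 [0.5992 0.2128 0.061 ] [-9.2 -2.9 26.5] [-0.93  1.88 -0.03] [1.7990e+02 8.0000e-02 1.7998e+02]
28.68 [0.599  0.2127 0.0612] [-1.6  0.3  7.9] [-0.34  0.16  0.02] [1.7999e+02 9.0000e-02 1.8000e+02]
29.3583 [0.59798102 0.21270584 0.06048058] [-0.94204589  0.4839717   1.67212463] 0.06998945502130528
[279 231] 31.2583
```

View pics/f1c.png

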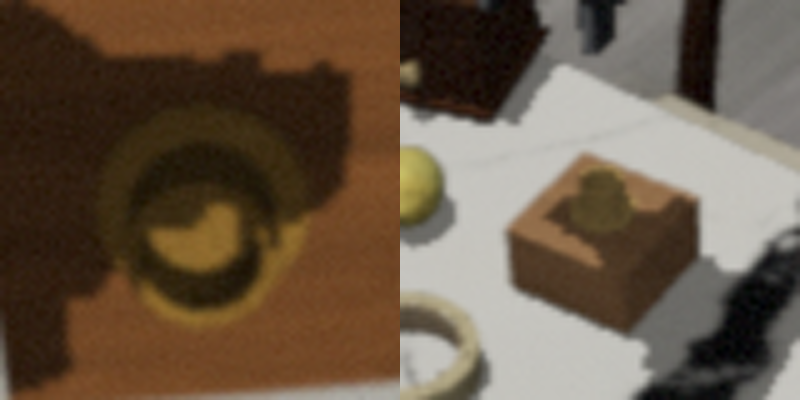

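The cup is upright with its flange down on the wood, seen at left-crop (205,215), and it stands free of the gripper. The stop height (TCP 0.061) and the steep force rise both say it is flush, so I'm handing in.

```bash
python3 -c "
from station import arm
print(arm.finish_job())"
```

```text
the job is handed in; nothing more can be done
None
```

The smaller cup is pressed into the empty holder and released, and the job was handed in at about 31 s. It stopped at the expected height and the force rose there, so I judge it flush, though I didn't check the flange edge all round. The push peaked at about 36 N, of which I estimate about 20 N was on the wood. The arm touched nothing else.

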